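# Caliper check of a vial at the preparation table

## Task

Stand the wider of the two glass vials upright on the bed of the sliding gauge, between its jaws, then gently slide the jaw shut until the vial is held between the fixed jaw and the sprung pad, with the pad pressed in about half of its 10 mm travel. Leave the vial standing there, clamped for reading, without ever squeezing it hard, and do not disturb the other things on the drape.

Things in the scene. Friction and masses are not known exactly. Their poses are not given: they have to be found in the camera images.
- wide_vial: the vial to be measured: amber glass with a paper label and an aluminium cap, loose, standing upright on the drape. Body 30 mm in diameter and 41 mm high, then a neck and a cap 21 mm in diameter; 60 mm high in all, about 60 g. Origin at the centre of its underside, z up its axis
- narrow_vial: the other vial, of the same materials, 20 mm in diameter and 48 mm high, standing upright; leave alone. Origin at the centre of its underside
- gauge: the sliding gauge (bench caliper), fixed to the table: a flat aluminium base 70 mm (x) by 190 mm (y) by 14 mm high. Its y axis is the measuring direction. Origin on its underside, under the middle of the width. The fixed steel jaw stands at the +y end (44 mm wide, 20 mm thick, 40 mm tall above the base); the sliding carriage is at the -y side and moves along +y to shut
- bed (a point): on the top surface of the gauge's base, the middle of the space in which the part stands when the jaw is fully open (40 mm from the fixed jaw's face); axes as the gauge
- anvil_face (a point): centre of the fixed jaw's measuring face, 20 mm above the bed; the face looks to the gauge's -y; axes as the gauge
- fin (a point): grip point in the carriage's thumb fin: a black ridged upright plate 12 mm thick (gauge x), 30 mm long (gauge y). The fin's top edge is 12 mm above this point and the carriage block it stands on (50 mm wide) is 23 mm below it. The point moves with the carriage; axes as the gauge
- pad_face (a point): centre of the sprung pad's contact face (40 mm wide, 30 mm tall), 20 mm above the bed, on the sliding carriage; the face looks to the gauge's +y and moves with carriage and pad; axes as the gauge. Behind it the carriage's steel jaw plate, 12 mm thick, rises 44 mm above the bed; the fin's near end lies 35 mm and point fin 50 mm behind the relaxed pad face
- carriage (a joint): slide of the carriage in m: 0 fully open (80 mm between the relaxed pad face and the fixed jaw), grows as it shuts, to 0.075. It takes about 8 N to slide and stays where it is left
- pad (a joint): how far the sprung pad is pressed back into its carriage, in m: 0 relaxed, 0.010 bottomed. Its spring gives about 1 N at first touch and 5 N when bottomed
- kidney_dish: bystander: pulp kidney dish, about 170 by 90 mm, 40 mm high; origin under its middle
- carton: bystander: small paper carton 55 x 75 x 50 mm; origin under its centre
- syringe: bystander: white capped syringe lying flat, 135 mm long, 18 mm high, along its x axis
Mind the look-alikes: they are no part of the job. Leave any blue look-alike of the wide_vial alone. What is shaped like the gauge but yellow is not meant.

How it is judged:
On the way, in this order (a step that is already met when the one before it is completed fails the run):
1. the wide vial stands upright on the gauge's bed between the jaws (x of wide_vial in the frame of bed between -0.018 and 0.018 m and y of wide_vial in the frame of bed between -0.04 and 0.04 m and z of wide_vial in the frame of bed between -0.004 and 0.004 m and angle between wide_vial's own z axis and vertical below 0.08 rad), for 0.2 s.
2. the jaw has been slid shut on it: the vial bears against the fixed jaw and presses the sprung pad in by 2 to 8 mm (all of step 1 and value of joint pad between 0.002 and 0.008 m and contact force between wide_vial and pad above 0.5 N and y of wide_vial in the frame of anvil_face above -0.0175 m), for 0.2 s.
At the end, for the whole second after the job is handed in: the wide vial stands upright (0.08 rad) and still on the bed, within 18 mm of its centre line, its axis within 17.5 mm of the fixed jaw's face; the sprung pad bears on it (over 0.5 N), pressed in by 2 to 8 mm; narrow vial, dish, carton and syringe within 30 mm of their starts (all of step 2 and linear speed of wide_vial below 0.02 m/s and distance of each of narrow_vial, kidney_dish, carton, syringe from where it was at the start of the episode below 0.03 m); the robot touches nothing.
It fails at once if the vial is squeezed hard between the jaws (more than 15 N) (contact force between wide_vial and pad above 15 N).
It fails at once if the narrow vial is displaced by more than 30 mm (distance of narrow_vial from where it was at the start of the episode above 0.03 m).
It fails at once if the kidney dish is displaced by more than 30 mm (distance of kidney_dish from where it was at the start of the episode above 0.03 m).
It fails at once if the carton is displaced by more than 30 mm (distance of carton from where it was at the start of the episode above 0.03 m).
It fails at once if the syringe is displaced by more than 30 mm (distance of syringe from where it was at the start of the episode above 0.03 m).
It also fails if it takes over 62 s, if anything falls off the work surface, if the arm or the gripper's body presses on something with over 40 N, if the wrist force passes 120 N, or if a joint passes its speed limit or range.

## Robot

A 6-joint arm with a two-finger parallel gripper is mounted at the origin on the work surface. World frame = base frame: x ahead of the robot, y to its left, z up, the work surface at z = 0. Lengths are in m, angles in rad, forces in N, time in s.
With the tool pointing down it reaches from about 0.275 to 0.725 m from the base axis. Payload 15.9 kg.
Tool frame: the origin (TCP) lies between the finger pads; the fingertips stand ahead of it and the grasp point (between the pads) lies 3 mm ahead of it (env.finger_overhang is the x of the fingertips in the tool frame, in m); x points along the fingers, z is the direction in which the jaws open and shut, and the axes are right-handed (so a half turn about x gives the same grasp; the last joint's range is limited). The gripper opens to 85 mm and grips with 20 to 120 N. Pads are 22 mm wide; open, the fingers measure 114 mm over their backs; the gripper's body (76 mm by 85 mm) begins 54 mm behind the grasp point. The pads swing forward as they close: fully open they stand 13 mm farther back than shut.
Start: joints at [-1.181, 0.213, -0.034, 1.323, 0, 1.571], TCP at [0.19, -0.462, 0.253] pointing down, gripper open.
Joint ranges: [-2.98, 2.98], [-0.74, 1.72], [-1.14, 1.35], [-2.1, 2.04], [-1.57, 1.44], [-3.14, 3.14]. Speed limits (rad/s): [1.89, 1.89, 2.39, 2.57, 3.14, 3.14].

## Interface

Orientations are given as a rotation vector (axis times angle).
In Python, from plant import env gives the robot as it stands. The module is installed in compiled form; this text tells all that it offers.
- The arm moves only by the tool move_arm, never from a script. Its argument "plan" is a list of rows, each a list of 2 entries, a list of its own where there are three numbers: the shift along the tool's x, y, z as a fraction of full scale, then the turn, a rotation vector about the tool's x, y, z as a fraction of full scale. In form: [[[x, y, z], [ax, ay, az]], ...]. A call has 1 to 12 rows; each row shifts and turns the commanded pose from where the row before left it, along the tool's axes as they then stand; what a row does not reach is not made up. Full scale, the value 1, is 500 mm for a shift and pi/4 rad for a turn. A row lasts 1/12 s, in which the tool goes at most 41.7 mm and 7.16 degrees, less where a joint would pass 70% of its speed; a pose out of reach is approached as far as the arm can. A call with a number of a shift or a turn outside -1 to 1 is refused whole. A call with a gripper value outside its range is refused whole. "grip" is the opening, from -1 (shut) to 1 (fully open), set as the call begins (left out, the last holds). The fingers move at their own pace and stop on an object; the grip force is fixed at half the most. Time passes only in rows, so rows that do not move let the fingers close. It gives the time, the measured TCP pose, the force and the opening at its end, in the units of the state.
- env.sense(): the state, without advancing time (a new reading comes with each control period).
- env.get_image(name): name is "scene" or "top"; returns a dict with "pixels" (400x640x3 uint8, red, green, blue), "depth" (400x640 float32, m along the optical axis (not along the pixel's ray), 0 where there is no reading), "fx", "fy", "cx", "cy" (pixels), "k1" (the pictures are not rectified: a ray, as slopes to the right and down, at radius r is drawn at 1 + k1 r^2 times it, then the intrinsics apply), "T" (4x4, takes a point from camera to world coordinates). Camera axes: x right, y up, looking along -z (the intrinsics and any distortion apply to the point x, -y, -z); pixel columns grow to the right and rows downward; lengths in m; the calibration is good to about 2 mm. A picture is of the moment at which its call begins.
- env.sign_off(): hands the job in, once; it reports no verdict.
Trained networks look in the newest picture that a camera, given by its name, has taken for a name from the list of things; names that differ only in an ending like _2 or _b are one class to them, and where a whole thing is asked for, a point or a joint stands for the part that bears it (a point fixed in the world has none). Each returns a list of dicts, best first, with "conf" (0 to 1); they miss things now and then, are a little off and sometimes report something else, mostly with a low value. They report only what shows in the picture. A call takes as long as a camera call. They do not tell look-alikes from the thing itself.
- env.regions_of(camera, label): "pixels" (400x640 bool, what is visible of it) and "point" ([row, column] in pixels, amid what is visible of it).
- env.place_of(camera, label): "point" ([row, column] in pixels: a listed point, or the origin of a listed thing).
The state is a dict: "time_s": time; "qpos": joint angles; "dq": joint speeds; "joint_torque": joint torques, N m; "eef_pos": TCP position; "orientation": TCP orientation; "contact_force": force on the tool from outside, world axes, zero at the start; "moment": the same for the moment, N m; "width": finger opening in m.
Only numpy, scipy, OpenCV 4.12 (cv2) and the standard library are available. Lean on these libraries where they do the work, as an engineer would, in place of code of your own. Each camera call takes 0.05 s, during which the arm holds its last target. There are 200 camera calls.

## Working session

There is one attempt and no reset: what is moved stays moved. The work goes in short steps, Python scripts to look and compute and a tool call to move; the robot and the scene stay as the last step left them, time stands still between calls to the robot, and variables do not carry over. Pictures are saved under pics/ and viewed, about 8 in all and at most 12, crops included, and the job is handed in when it is done.

Besides the shell and the picture viewer there is one more tool, called after ">>>" in YAML: its name, and indented under it one key for each argument. move_arm: Moves the arm, as the interface text tells. Its arguments: {"type":"object","properties":{"plan":{"type":"array","items":{"type":"array"}},"grip":{"type":"number"}},"required":["plan"]}

```bash
mkdir -p pics; cat > h.py <<'E'
import numpy as np, cv2
from plant import env
def world(im,rc,depth=None,z=None):
    """pixel (row,col) -> world, by depth or by plane z"""
    r,c=rc; u=(c-im['cx'])/im['fx']; v=(r-im['cy'])/im['fy']
    a,b=u,v
    for _ in range(10):
        s=1+im['k1']*(a*a+b*b); a,b=u/s,v/s
    d=np.array([a,-b,-1.]); T=im['T']
    if z is not None:
        w=T[:3,:3]@d; depth=(z-T[2,3])/w[2]
    elif depth is None: depth=im['depth'][int(round(r)),int(round(c))]
    return T[:3,:3]@(d*depth)+T[:3,3]
def cloud(im):
    H,W=im['depth'].shape; c,r=np.meshgrid(np.arange(W),np.arange(H))
    u=(c-im['cx'])/im['fx']; v=(r-im['cy'])/im['fy']; a,b=u,v
    for _ in range(10):
        s=1+im['k1']*(a*a+b*b); a,b=u/s,v/s
    p=np.stack([a,-b,-np.ones_like(a)],-1)*im['depth'][...,None]
    return p@im['T'][:3,:3].T+im['T'][:3,3]
def save(im,n): cv2.imwrite('pics/'+n,im['pixels'][...,::-1])
E
python3 - <<'E'
from h import *
np.set_printoptions(precision=4,suppress=True)
print(env.sense(),env.finger_overhang)
for cam in('top','scene'):
    im=env.get_image(cam); save(im,cam+'0.png'); print(cam,im['T'][:3,3],im['fx'],im['k1'])
    P=cloud(im)
    for l in('wide_vial','narrow_vial','gauge','fin','kidney_dish','carton','syringe'):
        for d in env.regions_of(cam,l)[:3]:
            m=d['pixels']; q=P[m&(im['depth']>0)]; print(' R',l,round(d['conf'],2),np.round(d['point']),np.median(q,0) if len(q) else 0,im['pixels'][m].mean(0).round())
    for l in('wide_vial','bed','anvil_face','fin','pad_face','gauge'):
        for d in env.place_of(cam,l)[:3]: print(' P',l,round(d['conf'],2),np.round(d['point'],1))
E
```

```text
{'time_s': 0.0, 'qpos': array([-1.181 ,  0.2134, -0.0351,  1.3235, -0.    ,  1.5708]), 'dq': array([-0.0005,  0.0017,  0.0004,  0.0004, -0.0026,  0.002 ]), 'joint_torque': array([ -0.003 , -68.6155,  48.7118,   0.0172,  -0.0001,   0.    ]), 'eef_pos': array([ 0.1899, -0.4622,  0.2528]), 'orientation': array([ 0.9181,  1.3697, -0.9171]), 'contact_force': array([-1.6918, -0.0153,  0.6675]), 'moment': array([ 0.0191,  0.0023, -0.0137]), 'width': 0.08550292918366348} 0.022
top [0.5191 0.0383 0.9586] 374.39462110391884 0.023658794768054707
 R wide_vial 0.7 [236. 247.] [0.4883 0.2093 0.0474] [133. 129. 121.]
 R wide_vial 0.58 [262. 245.] [0.4273 0.2006 0.0489] [107. 129. 160.]
 R wide_vial 0.55 [197. 350.] [ 0.5884 -0.0473  0.0188] [159. 165. 167.]
 R narrow_vial 0.61 [181. 240.] [0.6182 0.2268 0.0382] [123. 125. 118.]
 R gauge 0.76 [197. 350.] [ 0.5883 -0.0472  0.0187] [157. 164. 166.]
 R gauge 0.64 [176. 448.] [ 0.6459 -0.2929  0.0194] [144. 148.  60.]
 R gauge 0.35 [260. 177.] [0.4286 0.3651 0.0528] [160. 172. 169.]
 R fin 0.9 [200. 354.] [ 0.5857 -0.0554  0.0397] [128. 129. 124.]
 R fi
[... 1231 characters left out ...]
95. 100.  90.]
 R kidney_dish 0.75 [245. 236.] [ 0.7407 -0.0228  0.0158] [159. 145. 112.]
 R carton 0.67 [218. 471.] [0.4516 0.377  0.0453] [167. 167. 153.]
 R carton 0.36 [196. 272.] [ 0.5997 -0.0401  0.0439] [105. 108. 102.]
 R syringe 0.47 [176. 339.] [0.3999 0.0127 0.0162] [185. 192. 172.]
 P wide_vial 0.86 [219. 393.]
 P wide_vial 0.59 [204.9 396.2]
 P bed 0.8 [189.1 188.1]
 P bed 0.65 [207. 281.]
 P anvil_face 0.89 [209.  291.7]
 P anvil_face 0.69 [188.2 194.7]
 P anvil_face 0.54 [206.6 282.8]
 P fin 0.67 [160.5 164.3]
 P fin 0.57 [183.4 270.7]
 P fin 0.54 [250.8 234.2]
 P pad_face 0.52 [179.6 177.1]
 P pad_face 0.46 [204.3 282.8]
 P gauge 0.81 [203.7 270.2]
 P gauge 0.56 [189.6 176.8]
```

```bash
python3 - <<'E'
import cv2
a=cv2.imread('pics/top0.png')[110:310,150:510]; cv2.imwrite('pics/v1.png',cv2.resize(a,None,fx=2.2,fy=2.2))
b=cv2.imread('pics/scene0.png')[130:300,130:500]; cv2.imwrite('pics/v2.png',cv2.resize(b,None,fx=2.1,fy=2.1))
E
python3 - <<'E'
from h import *
np.set_printoptions(precision=4,suppress=True)
im=env.get_image('top');P=cloud(im);Z=P[...,2]
box=(P[...,0]>.45)&(P[...,0]<.72)&(P[...,1]>-.19)&(P[...,1]<.11)
for lo,hi in((.009,.02),(.03,.045),(.045,.0565),(.0565,.07),(.07,.09)):
    q=P[box&(Z>lo)&(Z<hi)]
    print(lo,len(q))
    if len(q)>4:
        r=cv2.minAreaRect((q[:,:2]*1000).astype(np.float32)); print(q.mean(0),r)
for x,y in((.489,.209),(.427,.2),(.618,.227)):
    m=(np.hypot(P[...,0]-x,P[...,1]-y)<.03)
    for lo,hi in((.03,.044),(.044,.056),(.056,.07)):
        q=P[m&(Z>lo)&(Z<hi)]
        if len(q)>4: print(x,lo,len(q),q.mean(0),cv2.minEnclosingCircle((q[:,:2]*1000).astype(np.float32)))
E
```

```text
0.009 1372
[ 0.5917 -0.0562  0.017 ] ((597.0839233398438, -54.349517822265625), (288.7796325683594, 205.30799865722656), 11.70433235168457)
0.03 419
[ 0.6141 -0.0613  0.039 ] ((637.884033203125, -40.42985534667969), (170.81004333496094, 163.38568115234375), 89.77117919921875)
0.045 87
[ 0.6135 -0.0129  0.0524] ((656.18603515625, -40.8140869140625), (110.3038558959961, 172.00497436523438), 65.65968322753906)
0.0565 222
[ 0.6057 -0.005   0.0599] ((599.9351806640625, -21.2662353515625), (120.68584442138672, 43.376365661621094), 70.68228149414062)
0.07 62
[ 0.5841 -0.0655  0.0734] ((584.2662963867188, -65.65646362304688), (29.129562377929688, 11.815738677978516), 70.6858139038086)
0.489 0.03 27 [0.4885 0.2082 0.0379] ((487.4953308105469, 213.6915740966797), 15.210766792297363)
0.489 0.044 46 [0.4887 0.2089 0.0472] ((487.53436279296875, 213.53970336914062), 14.237211227416992)
0.489 0.056 61 [0.4873 0.2134 0.0639] ((487.4659423828125, 213.8856201171875), 10.37664794921875)
0.427 0.03 26 [0.4272 0.1985 0.0387] ((425.3594970703125, 205.69937133789062), 15.210542678833008)
0.427 0.044 42 [0.4286 0.201  0.0471] ((425.26898193359375, 205.5867462158203), 14.468600273132324)
0.427 0.056 66 [0.4255 0.2049 0.0632] ((425.4783935546875, 205.3798370361328), 10.484598159790039)
0.618 0.03 25 [0.6173 0.2262 0.037 ] ((618.86865234375, 229.2160186767578), 9.411687850952148)
0.618 0.044 30 [0.6192 0.2297 0.0506] ((619.3064575195312, 230.27516174316406), 6.944632530212402)
```

View pics/v1.png

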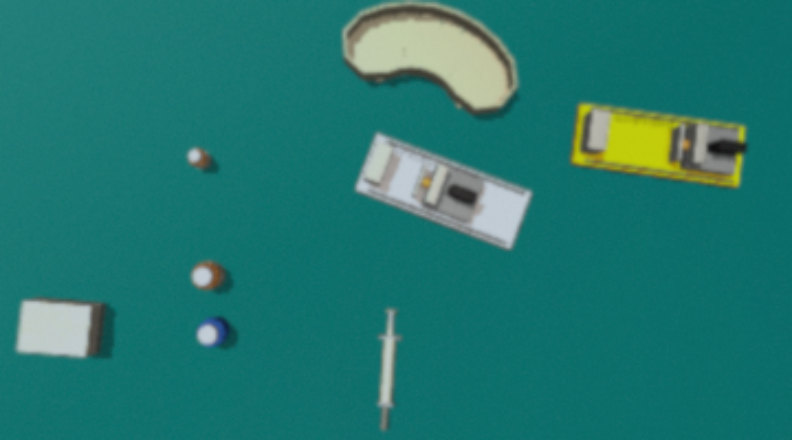

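View pics/v2.png

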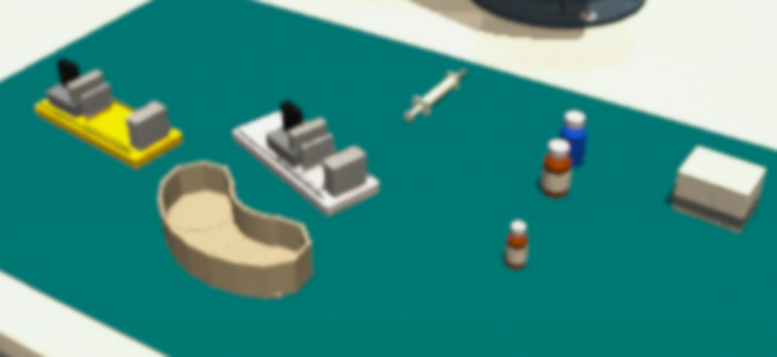

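The top view (crop, 2.2×) shows our grey gauge at about (445,190), with its carriage already partly shut, and the yellow look-alike at (660,145). The amber wide vial is at (207,276) and the blue one at (212,333). I need to open the carriage first, so I'm measuring the gauge.

```bash
cat >> h.py <<'E'
from scipy.spatial.transform import Rotation as R
def target(p,yaw):
    """delta in tool axes to grasp TCP p with opening dir (tool z) at angle yaw (mod pi); units of move rows (total)"""
    s=env.sense(); Rc=R.from_rotvec(s['orientation']).as_matrix()
    best=None
    for k in(0,np.pi):
        z=np.array([np.cos(yaw+k),np.sin(yaw+k),0]); x=np.array([0,0,-1.]); y=np.cross(z,x)
        Rt=np.stack([x,y,z],1); rv=R.from_matrix(Rc.T@Rt).as_rotvec()
        if best is None or np.linalg.norm(rv)<np.linalg.norm(best[0]): best=(rv,Rt)
    d=np.array(p)-s['eef_pos']
    print('q',s['qpos'].round(3),'tcp',s['eef_pos'].round(4),'f',s['contact_force'].round(1),'w',round(s['width'],4),'t',s['time_s'])
    print('turn frac',(best[0]/(np.pi/4)).round(4),'shift frac now-axes',(Rc.T@d/.5).round(4),'after turn',(best[1].T@d/.5).round(4))
E
cat > g.py <<'E'
from h import *
np.set_printoptions(precision=4,suppress=True)
def gauge(cams=('top',)):
  for cam in cams:
    im=env.get_image(cam);P=cloud(im)
    m=(P[...,2]>.069)&(P[...,2]<.078)&(abs(P[...,0]-.585)<.09)&(abs(P[...,1]+.05)<.11)
    q=P[m]; c,_,_=cv2.minAreaRect((q[:,:2]*1000).astype(np.float32)); c=np.array(c)/1000
    th=np.deg2rad(-19.3)
    for it in range(2):
        ex=np.array([np.cos(th),np.sin(th)]); ey=np.array([-ex[1],ex[0]])
        D=P[...,:2]-c; X=D@ex; Y=D@ey; Z=P[...,2]
        b=(abs(X)<.045)&(abs(Y)<.2)
        print(cam,'fin c',c,'th',np.rad2deg(th),'n',m.sum())
        for n,lo,hi,ylo,yhi in(('base',.011,.0165,-.2,.2),('block',.036,.041,-.06,.05),('plate',.056,.0605,.0,.07),('anvil',.051,.0565,.05,.16)):
            k=b&(Z>lo)&(Z<hi)&(Y>ylo)&(Y<yhi); x,y=X[k],Y[k]
            if k.sum()>8:
                r=cv2.minAreaRect((np.stack([x,y],1)*1000).astype(np.float32))
                print(n,k.sum(),'x',np.percentile(x,[1,99]),'y',np.percentile(y,[1,99]),'z',Z[k].mean(),np.round(r[0],1),np.round(r[1],1),round(r[2],1))
                if n=='base': th2=th+np.deg2rad((r[2]+45)%90-45)
        th=th2
E
python3 -c "
from g import *
gauge()
im=env.get_image('top')
for l in ('anvil_face','pad_face','fin','bed'):
  for d in env.place_of('top',l)[:3]: print(l,d['conf'],d['point'],world(im,d['point'],z={'fin':.061,'bed':.014}.get(l,.034)))
target([.5843,-.0657,.14],np.deg2rad(-19.3))
"
```

```text
top fin c [ 0.584  -0.0656] th -19.3 n 62
base 337 x [-0.0346  0.0353] y [-0.0769  0.1112] z 0.015435698320727508 [ 0.4 17.5] [189.5  70.2] 89.7
block 244 x [-0.0243  0.0245] y [-0.0197  0.041 ] z 0.03855812383854461 [ 0.4 14.8] [69.7 49.7] 89.6
plate 19 x [-0.0203  0.0171] y [0.0074 0.0357] z 0.05934873468901122 [-4.1 28. ] [39.9 28.6] 48.6
anvil 42 x [-0.021   0.0227] y [0.0881 0.1071] z 0.05552891634213262 [ 0.9 97.4] [44.1 19.3] 0.3
top fin c [ 0.584  -0.0656] th -19.578709411621094 n 62
base 337 x [-0.0347  0.0352] y [-0.077   0.1112] z 0.015435698320727508 [ 0.3 17.5] [189.5  70.2] 90.0
block 244 x [-0.0243  0.0245] y [-0.0197  0.041 ] z 0.03855812383854461 [ 0.3 14.8] [69.7 49.7] 89.8
plate 19 x [-0.0204  0.017 ] y [0.0074 0.0357] z 0.05934873468901122 [-4.2 28. ] [39.9 28.6] 48.9
anvil 42 x [-0.0215  0.0223] y [0.0881 0.1071] z 0.05552891634213262 [ 0.4 97.4] [44.1 19.3] 0.6
anvil_face 0.67 [170.7, 422.1] [ 0.6579 -0.2229  0.034 ]
anvil_face 0.61 [187.6, 326.8] [0.6096 0.0125 0.034 ]
pad_face 0.66 [171.5, 456.9] [ 0.658  -0.3087  0.034 ]
fin 0.92 [174.4, 480.2] [ 0.6484 -0.354   0.061 ]
fin 0.74 [202.6, 357.7] [ 0.5727 -0.0617  0.061 ]
q [-1.181  0.213 -0.034  1.324 -0.     1.571] tcp [ 0.19   -0.4625  0.2533] f [-0.5  0.6  0.2] w 0.0852 t 1.75
turn frac [-1.0748 -0.      0.    ] shift frac now-axes [ 0.2266  1.031  -0.4343] after turn [0.2266 1.0096 0.482 ]
```

>>> move_arm:
  plan:
    - [[0,0,0],[-0.1344,0,0]]
    - [[0,0,0],[-0.1344,0,0]]
    - [[0,0,0],[-0.1344,0,0]]
    - [[0,0,0],[-0.1344,0,0]]
    - [[0,0,0],[-0.1344,0,0]]
    - [[0,0,0],[-0.1344,0,0]]
    - [[0,0,0],[-0.1344,0,0]]
    - [[0,0,0],[-0.1344,0,0]]
    - [[0,0.072,0.0344],[0,0,0]]
    - [[0,0.072,0.0344],[0,0,0]]
    - [[0,0.072,0.0344],[0,0,0]]
    - [[0,0.072,0.0344],[0,0,0]]
  grip: 0.0

```text
time_s: 2.75
eef_pos: [0.3032, -0.348, 0.2534]
orientation: [0.265, 1.554, -0.265]
contact_force: [1.5, -1.4, 0.9]
width: 0.0431
```

>>> move_arm:
  plan:
    - [[0,0.072,0.0344],[0,0,0]]
    - [[0,0.072,0.0344],[0,0,0]]
    - [[0,0.072,0.0344],[0,0,0]]
    - [[0,0.072,0.0344],[0,0,0]]
    - [[0,0.072,0.0344],[0,0,0]]
    - [[0,0.072,0.0344],[0,0,0]]
    - [[0,0.072,0.0344],[0,0,0]]
    - [[0,0.072,0.0344],[0,0,0]]
    - [[0,0.072,0.0344],[0,0,0]]
    - [[0.05,0.072,0.0344],[0,0,0]]
    - [[0.05,0,0],[0,0,0]]
    - [[0,0,0],[0,0,0]]

```text
time_s: 3.75
eef_pos: [0.5795, -0.0678, 0.2014]
orientation: [0.262, 1.561, -0.263]
contact_force: [-1.4, 0.0, -0.3]
width: 0.0428
```

```bash
python3 -c "
from h import *
target([.5841,-.0657,.067],np.deg2rad(-19.5))"
```

```text
q [-0.117  0.405  0.098  1.27   0.     1.788] tcp [ 0.5795 -0.0678  0.2014] f [-1.4  0.  -0.3] w 0.0428 t 3.75
turn frac [ 0.0081 -0.0079  0.0018] shift frac now-axes [0.2688 0.0074 0.009 ] after turn [0.2689 0.0071 0.0073]
```

>>> move_arm:
  plan:
    - [[0.03,0.007,0.0075],[0.008,-0.008,0.002]]
    - [[0.05,0,0],[0,0,0]]
    - [[0.05,0,0],[0,0,0]]
    - [[0.05,0,0],[0,0,0]]
    - [[0.04,0,0],[0,0,0]]
    - [[0.03,0,0],[0,0,0]]
    - [[0.019,0,0],[0,0,0]]
    - [[0,0,0],[0,0,0]]
    - [[0,0,0],[0,0,0]]

```text
time_s: 4.5
eef_pos: [0.586, -0.068, 0.0726]
orientation: [0.27, 1.547, -0.269]
contact_force: [0.6, -1.0, -0.2]
width: 0.0423
```

>>> move_arm:
  plan:
    - [[0,0,0],[0,0,0]]
    - [[0,0,0],[0,0,0]]
    - [[0,0,0],[0,0,0]]
    - [[0,0,0],[0,0,0]]
    - [[0,0,0],[0,0,0]]
    - [[0,0,0],[0,0,0]]
  grip: -1

```text
time_s: 5.0
eef_pos: [0.5838, -0.0667, 0.0727]
orientation: [0.27, 1.551, -0.267]
contact_force: [-21.5, 6.3, 22.1]
width: 0.0105
```

```bash
python3 -c "
from h import *
target([.5841-.042*.334,-.0657-.042*.943,.067],np.deg2rad(-19.5))"
```

```text
q [-1.140e-01  4.810e-01 -1.220e-01  9.650e-01  1.000e-03  1.799e+00] tcp [ 0.5838 -0.0667  0.0727] f [-21.5   6.3  22.1] w 0.0105 t 5.0
turn frac [-0.0025  0.0034 -0.0023] shift frac now-axes [ 0.0112 -0.0819  0.0001] after turn [ 0.0114 -0.0819 -0.    ]
```

>>> move_arm:
  plan:
    - [[0,0,-0.004],[0,0,0]]
    - [[0,-0.008,0],[0,0,0]]
    - [[0,-0.012,0],[0,0,0]]
    - [[0,-0.012,0],[0,0,0]]
    - [[0,-0.012,0],[0,0,0]]
    - [[0,-0.012,0],[0,0,0]]
    - [[0,-0.012,0],[0,0,0]]
    - [[0,-0.008,0],[0,0,0]]
    - [[0,0,0],[0,0,0]]
    - [[0,0,0],[0,0,0]]

```text
time_s: 5.83
eef_pos: [0.5709, -0.1024, 0.0727]
orientation: [0.27, 1.548, -0.268]
contact_force: [-7.9, 4.4, 10.5]
width: 0.0108
```

>>> move_arm:
  plan:
    - [[0,0,0],[0,0,0]]
    - [[0,0,0],[0,0,0]]
    - [[0,0,0],[0,0,0]]
    - [[0,0,0],[0,0,0]]
    - [[-0.05,0,0],[0,0,0]]
    - [[-0.06,0,0],[0,0,0]]
    - [[-0.06,0,0],[0,0,0]]
    - [[-0.06,0,0],[0,0,0]]
    - [[-0.06,0,0],[0,0,0]]
    - [[0,0,0],[0,0,0]]
  grip: 0.1

```text
time_s: 6.67
eef_pos: [0.5724, -0.103, 0.2226]
orientation: [0.269, 1.54, -0.268]
contact_force: [0.7, -0.6, 0.9]
width: 0.0468
```

```bash
python3 -c "
from h import *
# opening direction for the vial: perpendicular to line to blue vial
yaw=np.arctan2(.0082,.0621)+np.pi/2; print(np.rad2deg(yaw))
target([.4875,.2137,.2],yaw)
target([.4875,.2137,.2],np.deg2rad(-19.5))"
```

```text
97.52210945289801
q [-1.780e-01  3.770e-01  1.100e-01  1.290e+00  1.000e-03  1.735e+00] tcp [ 0.5724 -0.103   0.2226] f [ 0.7 -0.6  0.9] w 0.0468 t 6.6667
turn frac [ 1.3963  0.014  -0.013 ] shift frac now-axes [ 0.0414  0.5392 -0.3735] after turn [ 0.0451 -0.0855 -0.6501]
q [-1.780e-01  3.770e-01  1.100e-01  1.290e+00  1.000e-03  1.735e+00] tcp [ 0.5724 -0.103   0.2226] f [ 0.7 -0.6  0.9] w 0.0468 t 6.6667
turn frac [-0.0032  0.0178 -0.0036] shift frac now-axes [ 0.0414  0.5392 -0.3735] after turn [ 0.0451  0.5403 -0.3715]
```

>>> move_arm:
  plan:
    - [[0,0.054,-0.0371],[-0.003,0.018,-0.004]]
    - [[0,0.054,-0.0371],[0,0,0]]
    - [[0,0.054,-0.0371],[0,0,0]]
    - [[0,0.054,-0.0371],[0,0,0]]
    - [[0,0.054,-0.0371],[0,0,0]]
    - [[0,0.054,-0.0371],[0,0,0]]
    - [[0,0.054,-0.0371],[0,0,0]]
    - [[0,0.054,-0.0371],[0,0,0]]
    - [[0.02,0.054,-0.0371],[0,0,0]]
    - [[0.05,0.054,-0.0371],[0,0,0]]
    - [[0.05,0,0],[0,0,0]]
    - [[0,0,0],[0,0,0]]

```text
time_s: 7.67
eef_pos: [0.4828, 0.2146, 0.1535]
orientation: [0.263, 1.567, -0.268]
contact_force: [-1.1, -0.3, -0.6]
width: 0.0468
```

```bash
python3 -c "
from g import *
target([.4875,.2137,.031],np.deg2rad(-19.5))
gauge()"
```

```text
q [ 0.416  0.32  -0.148  1.115  0.004  2.324] tcp [0.4828 0.2146 0.1535] f [-1.1 -0.3 -0.6] w 0.0468 t 7.6667
turn frac [ 0.0034 -0.015   0.0069] shift frac now-axes [0.2448 0.0028 0.0123] after turn [0.2449 0.0015 0.0094]
top fin c [ 0.5715 -0.1013] th -19.3 n 66
base 305 x [-0.0347  0.0349] y [-0.0384  0.1502] z 0.015371197752662496 [ 0.1 55.5] [189.9  70.2] 89.6
block 248 x [-0.0247  0.0241] y [-0.0193  0.0495] z 0.03844510765612135 [-0.1 14.9] [49.7 69.6] 0.1
plate 28 x [-0.0213  0.0219] y [0.0063 0.0356] z 0.05946687187187454 [ 0.2 29.4] [39.5 28.7] 39.7
anvil 39 x [-0.0212  0.0218] y [0.1256 0.1451] z 0.05546061614227345 [  0.3 135.4] [43.2 19.5] 0.2
top fin c [ 0.5715 -0.1013] th -19.74597625732422 n 66
base 305 x [-0.0352  0.0347] y [-0.0385  0.1501] z 0.015371197752662496 [-0.3 55.5] [ 70.2 189.9] 0.0
block 248 x [-0.0246  0.0241] y [-0.0193  0.0495] z 0.03844510765612135 [-0.2 14.9] [49.7 69.6] 0.5
plate 28 x [-0.0215  0.0216] y [0.0063 0.0356] z 0.05946687187187454 [-0.  29.4] [39.5 28.7] 40.2
anvil 39 x [-0.0223  0.0207] y [0.1255 0.1451] z 0.05546061614227345 [ -0.8 135.4] [43.2 19.5] 0.7
```

>>> move_arm:
  plan:
    - [[0.02,0.0015,0.0094],[0.003,-0.015,0.007]]
    - [[0.04,0,0],[0,0,0]]
    - [[0.05,0,0],[0,0,0]]
    - [[0.05,0,0],[0,0,0]]
    - [[0.04,0,0],[0,0,0]]
    - [[0.025,0,0],[0,0,0]]
    - [[0.015,0,0],[0,0,0]]
    - [[0,0,0],[0,0,0]]
    - [[0,0,0],[0,0,0]]

```text
time_s: 8.47
eef_pos: [0.4913, 0.2131, 0.0386]
orientation: [0.272, 1.548, -0.267]
contact_force: [-1.2, -0.1, -0.0]
width: 0.0471
```

```bash
python3 -c "
from h import *
target([.4875,.2137,.031],np.deg2rad(-19.6))
im=env.get_image('scene')
cv2.imwrite('pics/v3.png',cv2.resize(im['pixels'][110:270,310:470,::-1],None,fx=3.5,fy=3.5))"
```

```text
q [ 0.409  0.418 -0.321  0.825  0.     2.324] tcp [0.4913 0.2131 0.0386] f [-1.2 -0.1 -0. ] w 0.0471 t 8.4667
turn frac [-0.002   0.0061 -0.0059] shift frac now-axes [ 0.0151 -0.0015 -0.0076] after turn [ 0.0152 -0.0014 -0.0076]
```

View pics/v3.png

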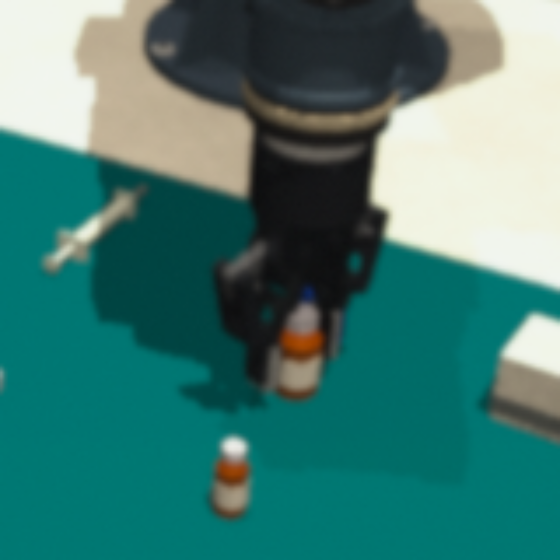

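The fingers straddle the amber vial at (300,365), with the blue one behind them and clear. Next I correct the position and close.

>>> move_arm:
  plan:
    - [[0.005,-0.001,-0.0076],[-0.002,0.006,-0.006]]
    - [[0.01,0,0],[0,0,0]]
    - [[0,0,0],[0,0,0]]
    - [[0,0,0],[0,0,0]]

```text
time_s: 8.85
eef_pos: [0.4865, 0.2142, 0.0299]
orientation: [0.267, 1.555, -0.268]
contact_force: [0.0, -0.2, -0.3]
width: 0.0469
```

>>> move_arm:
  plan:
    - [[0,0,0],[0,0,0]]
    - [[0,0,0],[0,0,0]]
    - [[0,0,0],[0,0,0]]
    - [[0,0,0],[0,0,0]]
    - [[0,0,0],[0,0,0]]
    - [[0,0,0],[0,0,0]]
    - [[0,0,0],[0,0,0]]
  grip: -1

```text
time_s: 9.43
eef_pos: [0.4868, 0.2143, 0.0302]
orientation: [0.267, 1.555, -0.268]
contact_force: [-1.9, -1.1, 6.3]
width: 0.0288
```

```bash
python3 -c "
from h import *
target([.605,-.0067,.15],np.deg2rad(-19.6))"
```

```text
q [ 0.415  0.427 -0.332  0.813  0.     2.327] tcp [0.4868 0.2143 0.0302] f [-1.9 -1.1  6.3] w 0.0288 t 9.4333
turn frac [ 0.0011 -0.0008  0.0006] shift frac now-axes [-0.2396 -0.3374  0.3706] after turn [-0.2395 -0.337   0.371 ]
```

>>> move_arm:
  plan:
    - [[-0.04,0,0],[0,0,0]]
    - [[-0.06,0,0],[0,0,0]]
    - [[-0.06,0,0],[0,0,0]]
    - [[-0.06,0,0],[0,0,0]]
    - [[-0.02,-0.042,0.0463],[0,0,0]]
    - [[0,-0.042,0.0463],[0,0,0]]
    - [[0,-0.042,0.0463],[0,0,0]]
    - [[0,-0.042,0.0463],[0,0,0]]
    - [[0,-0.042,0.0463],[0,0,0]]
    - [[0,-0.042,0.0463],[0,0,0]]
    - [[0,-0.042,0.0463],[0,0,0]]
    - [[0,-0.042,0.0463],[0,0,0]]

```text
time_s: 10.43
eef_pos: [0.6056, -0.0076, 0.1499]
orientation: [0.267, 1.555, -0.268]
contact_force: [0.8, -0.1, -0.5]
width: 0.0283
```

>>> move_arm:
  plan:
    - [[0,0,0],[0,0,0]]
    - [[0,0,0],[0,0,0]]
    - [[0,0,0],[0,0,0]]

```text
time_s: 10.68
eef_pos: [0.6048, -0.0059, 0.1497]
orientation: [0.268, 1.556, -0.268]
contact_force: [-0.2, 0.3, -0.1]
width: 0.0288
```

```bash
python3 -c "
from h import *
target([.605,-.0067,.046],np.deg2rad(-19.6))
im=env.get_image('scene')
cv2.imwrite('pics/v4.png',cv2.resize(im['pixels'][90:250,200:360,::-1],None,fx=3.5,fy=3.5))"
```

```text
q [-0.01   0.466  0.059  1.165 -0.     1.903] tcp [ 0.6048 -0.0059  0.1497] f [-0.2  0.3 -0.1] w 0.0288 t 10.6833
turn frac [ 0.0007 -0.0018  0.001 ] shift frac now-axes [ 0.2074 -0.0013  0.0012] after turn [ 0.2074 -0.0015  0.0009]
```

View pics/v4.png

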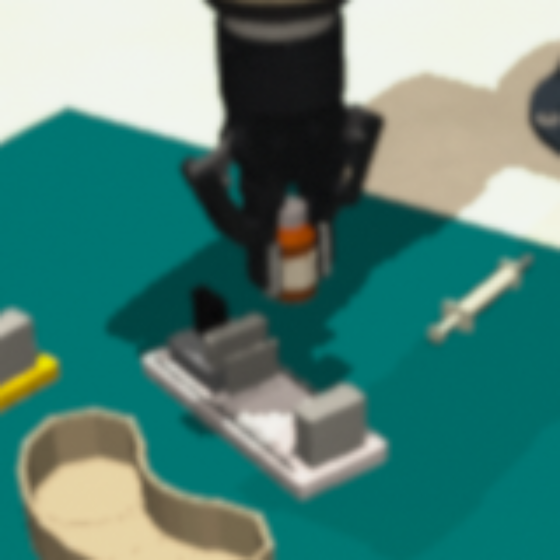

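The vial is held upright at (297,265) over the open gap between the jaws. Lowering it now.

>>> move_arm:
  plan:
    - [[0.03,-0.001,0.001],[0,0,0]]
    - [[0.05,0,0],[0,0,0]]
    - [[0.045,0,0],[0,0,0]]
    - [[0.035,0,0],[0,0,0]]
    - [[0.025,0,0],[0,0,0]]
    - [[0.014,0,0],[0,0,0]]
    - [[0.006,0,0],[0,0,0]]
    - [[0,0,0],[0,0,0]]
    - [[0,0,0],[0,0,0]]
    - [[0,0,0],[0,0,0]]

```text
time_s: 11.57
eef_pos: [0.6059, -0.0066, 0.0484]
orientation: [0.267, 1.554, -0.268]
contact_force: [0.5, -0.2, -0.3]
width: 0.0287
```

```bash
python3 -c "
from h import *
target([.605,-.0067,.045],np.deg2rad(-19.6))"
```

```text
q [-0.011  0.539 -0.093  0.938 -0.     1.901] tcp [ 0.6059 -0.0066  0.0484] f [ 0.5 -0.2 -0.3] w 0.0287 t 11.5667
turn frac [0.0013 0.0008 0.0004] shift frac now-axes [ 0.0068 -0.0009 -0.0016] after turn [ 0.0068 -0.0009 -0.0016]
```

>>> move_arm:
  plan:
    - [[0.002,0,-0.0016],[0,0,0]]
    - [[0.002,0,0],[0,0,0]]
    - [[0.002,0,0],[0,0,0]]
    - [[0,0,0],[0,0,0]]
    - [[0,0,0],[0,0,0]]

```text
time_s: 11.98
eef_pos: [0.6045, -0.0065, 0.0444]
orientation: [0.267, 1.555, -0.268]
contact_force: [-0.2, 0.6, 0.2]
width: 0.0288
```

>>> move_arm:
  plan:
    - [[0.001,0,0],[0,0,0]]
    - [[0,0,0],[0,0,0]]
    - [[0,0,0],[0,0,0]]

```text
time_s: 12.23
eef_pos: [0.6046, -0.0065, 0.0443]
orientation: [0.267, 1.555, -0.268]
contact_force: [-2.4, -0.7, 5.4]
width: 0.0287
```

Contact with the bed (5 N). Releasing, then lifting.

>>> move_arm:
  plan:
    - [[0,0,0],[0,0,0]]
    - [[0,0,0],[0,0,0]]
    - [[0,0,0],[0,0,0]]
    - [[0,0,0],[0,0,0]]
    - [[0,0,0],[0,0,0]]
    - [[0,0,0],[0,0,0]]
  grip: 0.1

```text
time_s: 12.73
eef_pos: [0.6045, -0.0065, 0.0439]
orientation: [0.267, 1.555, -0.268]
contact_force: [0.1, -0.3, 0.1]
width: 0.0469
```

>>> move_arm:
  plan:
    - [[-0.02,0,0],[0,0,0]]
    - [[-0.04,0,0],[0,0,0]]
    - [[-0.05,0,0],[0,0,0]]
    - [[-0.06,0,0],[0,0,0]]
    - [[-0.06,0,0],[0,0,0]]
    - [[-0.06,0,0],[0,0,0]]
    - [[0,-0.05,0],[0,0,0]]
    - [[0,-0.05,0],[0,0,0]]
    - [[0,-0.05,0],[0,0,0]]
    - [[0,-0.05,0],[0,0,0]]
    - [[0,0,0],[0,0,0]]

```text
time_s: 13.65
eef_pos: [0.57, -0.104, 0.19]
orientation: [0.269, 1.554, -0.271]
contact_force: [0.4, 0.3, 0.0]
width: 0.0472
```

```bash
python3 -c "
from h import *
target([.5715,-.1013,.070],np.deg2rad(-19.6))
for c in ('scene','top'):
    im=env.get_image(c); P=cloud(im)
    m=(np.hypot(P[...,0]-.605,P[...,1]+.0067)<.03)&(P[...,2]>.066)&(P[...,2]<.08)
    q=P[m]; print(c,m.sum(),q.mean(0) if len(q) else 0,cv2.minEnclosingCircle((q[:,:2]*1000).astype(np.float32)) if len(q) else 0)
    if c=='scene': cv2.imwrite('pics/v5.png',cv2.resize(im['pixels'][90:250,200:360,::-1],None,fx=3.5,fy=3.5))"
```

```text
q [-0.18   0.395  0.054  1.231 -0.002  1.735] tcp [ 0.57  -0.104  0.19 ] f [0.4 0.3 0. ] w 0.0472 t 13.65
turn frac [-0.0025 -0.0002  0.0021] shift frac now-axes [0.24   0.0065 0.0011] after turn [0.24   0.006  0.0011]
scene 70 [ 0.6089512  -0.00380366  0.07440146] ((606.4850463867188, -4.059394836425781), 11.8809175491333)
top 56 [ 0.60476703 -0.00692842  0.07734708] ((604.923583984375, -6.74447774887085), 10.230202674865723)
```

View pics/v5.png

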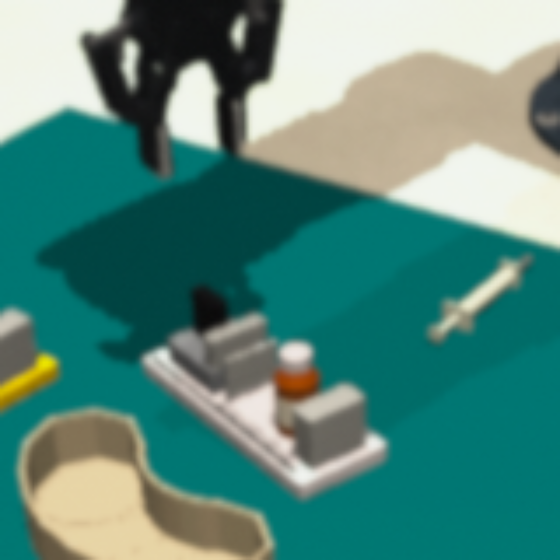

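The vial stands upright on the bed at (295,390), ahead of the fixed jaw. Next I grip the fin.

>>> move_arm:
  plan:
    - [[0.03,0.006,0.001],[-0.002,0,0.002]]
    - [[0.045,0,0],[0,0,0]]
    - [[0.045,0,0],[0,0,0]]
    - [[0.04,0,0],[0,0,0]]
    - [[0.035,0,0],[0,0,0]]
    - [[0.025,0,0],[0,0,0]]
    - [[0.013,0,0],[0,0,0]]
    - [[0,0,0],[0,0,0]]
    - [[0,0,0],[0,0,0]]
    - [[0,0,0],[0,0,0]]

```text
time_s: 14.58
eef_pos: [0.5733, -0.0977, 0.0735]
orientation: [0.267, 1.554, -0.265]
contact_force: [0.2, -0.4, 0.3]
width: 0.0467
```

```bash
python3 -c "
from h import *
target([.5715,-.1013,.070],np.deg2rad(-19.6))"
```

```text
q [-1.690e-01  4.710e-01 -1.360e-01  9.630e-01  1.000e-03  1.741e+00] tcp [ 0.5733 -0.0977  0.0735] f [ 0.2 -0.4  0.3] w 0.0467 t 14.5833
turn frac [ 0.0035  0.0007 -0.0014] shift frac now-axes [ 0.0071 -0.0081 -0.0011] after turn [ 0.0071 -0.0081 -0.001 ]
```

>>> move_arm:
  plan:
    - [[0.006,-0.008,-0.001],[0.003,0,0]]
    - [[0,0,0],[0,0,0]]
    - [[0,0,0],[0,0,0]]

```text
time_s: 14.83
eef_pos: [0.5708, -0.1017, 0.0698]
orientation: [0.269, 1.554, -0.268]
contact_force: [0.4, 0.2, 0.8]
width: 0.0469
```

>>> move_arm:
  plan:
    - [[0,0,0],[0,0,0]]
    - [[0,0,0],[0,0,0]]
    - [[0,0,0],[0,0,0]]
    - [[0,0,0],[0,0,0]]
    - [[0,0,0],[0,0,0]]
    - [[0,0,0],[0,0,0]]
    - [[0,0,0],[0,0,0]]
  grip: -1

```text
time_s: 15.42
eef_pos: [0.5711, -0.1016, 0.0697]
orientation: [0.269, 1.554, -0.268]
contact_force: [1.8, -1.4, 4.1]
width: 0.0106
```

>>> move_arm:
  plan:
    - [[0,0.004,0],[0,0,0]]
    - [[0,0.007,0],[0,0,0]]
    - [[0,0.007,0],[0,0,0]]
    - [[0,0.007,0],[0,0,0]]
    - [[0,0.007,0],[0,0,0]]
    - [[0,0.007,0],[0,0,0]]
    - [[0,0.007,0],[0,0,0]]
    - [[0,0.007,0],[0,0,0]]
    - [[0,0.007,0],[0,0,0]]
    - [[0,0,0],[0,0,0]]
    - [[0,0,0],[0,0,0]]

```text
time_s: 16.33
eef_pos: [0.5811, -0.0735, 0.0698]
orientation: [0.269, 1.554, -0.268]
contact_force: [0.2, -3.1, 6.1]
width: 0.0111
```

```bash
python3 -c "
from h import *
p=env.sense(); print(p['contact_force'],(p['eef_pos']-[.5711,-.1016,.0697])@[.3355,.942,0])
im=env.get_image('top'); P=cloud(im)
ex=np.array([.942,-.3355]); ey=np.array([.3355,.942]); D=P[...,:2]-[.5715,-.1013]; X=D@ex;Y=D@ey;Z=P[...,2]
for n,a,b,lo,hi in (('cap',.06,.125,.066,.085),('anvil',.115,.16,.051,.0565)):
    k=(abs(X)<.03)&(Y>a)&(Y<b)&(Z>lo)&(Z<hi); print(n,k.sum(),Y[k].min() if k.any() else 0,Y[k].max() if k.any() else 0, np.median(X[k]) if k.any() else 0)
im=env.get_image('scene'); cv2.imwrite('pics/v6.png',cv2.resize(im['pixels'][150:250,230:330,::-1],None,fx=5.5,fy=5.5))"
```

```text
[ 0.17201396 -3.09896867  6.14173963] 0.029844498876818115
cap 61 0.09080588773307728 0.11004361875084062 -0.0007121258269482668
anvil 32 0.12544108094823964 0.14525029640070902 -0.0030975536210550987
```

View pics/v6.png

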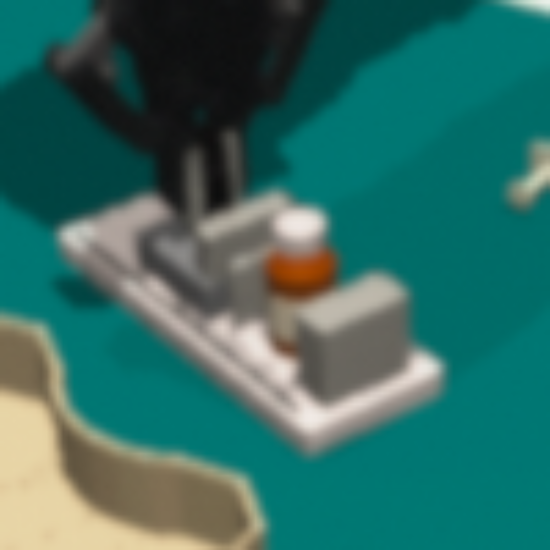

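The pad is nearly at the vial, which stands upright at (300,270). About 20.7 mm remain, taken slowly.

>>> move_arm:
  plan:
    - [[0,0.003,0],[0,0,0]]
    - [[0,0.003,0],[0,0,0]]
    - [[0,0.003,0],[0,0,0]]
    - [[0,0.003,0],[0,0,0]]
    - [[0,0.003,0],[0,0,0]]
    - [[0,0.003,0],[0,0,0]]
    - [[0,0.003,0],[0,0,0]]
    - [[0,0.003,0],[0,0,0]]
    - [[0,0.003,0],[0,0,0]]
    - [[0,0.003,0],[0,0,0]]
    - [[0,0,0],[0,0,0]]
    - [[0,0,0],[0,0,0]]

```text
time_s: 17.43
eef_pos: [0.5859, -0.0598, 0.0698]
orientation: [0.268, 1.554, -0.269]
contact_force: [-1.4, -7.2, 5.4]
width: 0.0111
```

```bash
cat > c.py <<'E'
from h import *
p=env.sense(); print(p['contact_force'],(p['eef_pos']-[.5711,-.1016,.0697])@[.3355,.942,0])
im=env.get_image('top'); P=cloud(im)
ex=np.array([.942,-.3355]); ey=np.array([.3355,.942]); D=P[...,:2]-[.5715,-.1013]; X=D@ex;Y=D@ey;Z=P[...,2]
for n,a,b,lo,hi in (('cap',.06,.135,.066,.085),('anvil',.115,.16,.051,.0565),('fin',-.03,.07,.069,.078),('plate',.03,.09,.056,.0605),('block',-.02,.1,.036,.041)):
    k=(abs(X)<.03)&(Y>a)&(Y<b)&(Z>lo)&(Z<hi); print(n,k.sum(),Y[k].min() if k.any() else 0,Y[k].max() if k.any() else 0, np.median(X[k]) if k.any() else 0)
E
python3 c.py
```

```text
[-1.38251909 -7.24936919  5.44576946] 0.04438576039291432
cap 66 0.0980175063731424 0.11838800397193502 -0.0006957111339913552
anvil 46 0.11640334450192595 0.1453299833310308 -0.003053755484712175
fin 0 0 0 0
plate 0 0 0 0
block 5 0.07688137446167885 0.08939533226777241 -0.00596853554016887
```

>>> move_arm:
  plan:
    - [[0,0.002,0],[0,0,0]]
    - [[0,0.002,0],[0,0,0]]
    - [[0,0.002,0],[0,0,0]]
    - [[0,0.002,0],[0,0,0]]
    - [[0,0.002,0],[0,0,0]]
    - [[0,0.0015,0],[0,0,0]]
    - [[0,0,0],[0,0,0]]
    - [[0,0,0],[0,0,0]]
    - [[0,0,0],[0,0,0]]

```text
time_s: 18.23
eef_pos: [0.5878, -0.0547, 0.0698]
orientation: [0.268, 1.554, -0.27]
contact_force: [-2.1, -9.0, 7.3]
width: 0.0112
```

```bash
python3 c.py
```

```text
[-2.12844134 -8.95001106  7.26262475] 0.049814522508171304
cap 61 0.10127266133140708 0.12060438951130707 -0.0007103490335435102
anvil 48 0.11553990239884718 0.14533345401109876 -0.005536402346738001
fin 0 0 0 0
plate 0 0 0 0
block 0 0 0 0
```

>>> move_arm:
  plan:
    - [[0,0,0],[0,0,0]]
    - [[0,0,0],[0,0,0]]
    - [[0,0,0],[0,0,0]]
    - [[0,0,0],[0,0,0]]
    - [[0,0,0],[0,0,0]]
    - [[-0.03,0,0],[0,0,0]]
    - [[-0.05,0,0],[0,0,0]]
    - [[-0.06,0,0],[0,0,0]]
    - [[-0.06,0,0],[0,0,0]]
    - [[-0.06,0,0],[0,0,0]]
    - [[0,-0.06,0],[0,0,0]]
    - [[0,-0.06,0],[0,0,0]]
  grip: 0.1

```text
time_s: 19.28
eef_pos: [0.5688, -0.1101, 0.2014]
orientation: [0.267, 1.551, -0.265]
contact_force: [-0.6, 0.5, -0.6]
width: 0.0469
```

>>> move_arm:
  plan:
    - [[0,-0.06,0],[0,0,0]]
    - [[0,-0.06,0],[0,0,0]]
    - [[0,-0.06,0],[0,0,0]]
    - [[0,-0.06,0],[0,0,0]]
    - [[0,0,0],[0,0,0]]

```text
time_s: 19.7
eef_pos: [0.5259, -0.2274, 0.1994]
orientation: [0.271, 1.555, -0.271]
contact_force: [-0.2, -0.9, 0.1]
width: 0.0472
```

```bash
python3 c.py; python3 -c "
from g import *
gauge()
im=env.get_image('scene'); cv2.imwrite('pics/v7.png',cv2.resize(im['pixels'][130:270,190:430,::-1],None,fx=3.3,fy=3.3))
im=env.get_image('top');P=cloud(im)
for x,y,r in((.619,.230,.03),(.4254,.2055,.03)):
    q=P[(np.hypot(P[...,0]-x,P[...,1]-y)<r)&(P[...,2]>.03)]; print(x,y,cv2.minEnclosingCircle((q[:,:2]*1000).astype(np.float32)))
"
```

```text
[-0.18807654 -0.85191008  0.06953184] -0.13363600762819228
cap 70 0.060103541614087645 0.12061129676104615 -0.0005481164799386498
anvil 51 0.11553744983119775 0.14533717377318822 -0.007905657268982496
fin 69 0.03437020974592366 0.0642330848378898 -0.0005399866753785713
plate 22 0.04107126535354344 0.08509733082844524 -0.003352791496651235
block 246 0.02943141522294243 0.09553040819156415 -0.005930729778913403
top fin c [ 0.597  -0.0282] th -19.3 n 108
base 296 x [-0.0345  0.0354] y [-0.1158  0.0724] z 0.015489627293250468 [  0.4 -22.2] [190.4  70.3] 89.5
block 248 x [-0.0241  0.0248] y [-0.0474  0.0217] z 0.03855016858620046 [ 0.6 -3.8] [88.  49.6] 89.1
plate 170 x [-0.021   0.0219] y [0.002  0.0676] z 0.0581776750434213 [ 0.5 34.4] [67.3 43.9] 89.0
anvil 44 x [-0.0208  0.0225] y [0.0501 0.0665] z 0.055460039039628956 [ 0.8 58.3] [43.9 16.5] 0.3
top fin c [ 0.597  -0.0282] th -19.765888977050782 n 108
base 296 x [-0.0344  0.0351] y [-0.1156  0.0724] z 0.015489627293250468 [  0.6 -22.2] [190.4  70.3] 90.0
block 248 x [-0.0239  0.025 ] y [-0.0475  0.0217] z 0.03855016858620046 [ 0.7 -3.8] [88.  49.6] 89.5
plate 171 x [-0.0215  0.0214] y [0.0012 0.0675] z 0.058185306971947626 [ 0.3 34.1] [67.8 43.9] 89.5
anvil 44 x [-0.0213  0.0221] y [0.0502 0.0666] z 0.055460039039628956 [ 0.3 58.3] [43.9 16.5] 0.7
0.619 0.23 ((618.8939208984375, 229.187255859375), 9.405348777770996)
0.4254 0.2055 ((425.3403015136719, 205.0245361328125), 14.866890907287598)
```

View pics/v7.png

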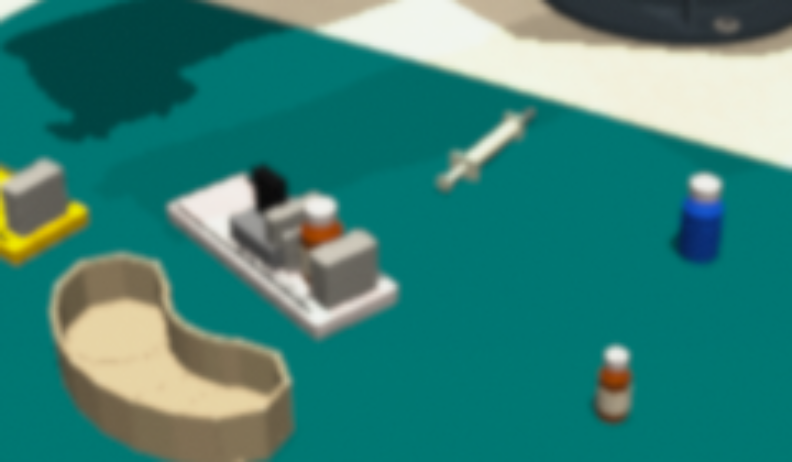

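```bash
python3 -c "
from h import *
print(env.sign_off())"
```

```text
the job is handed in; nothing more can be done
None
```

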